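# Hang the incubator door back on its hinge pins

## Task

The small culture incubator's lift-off door has been taken off and is standing on the bench. Take the door (the panel with two hinge eyes on one edge, not the plain panel of the same size), lower both eyes onto the incubator's two hinge pins at once, keep hold of it until it is fully down on them, then let go and leave it hanging there. Leave the plain panel standing where it is.

Things in the scene. Friction and masses are not known exactly. Their poses are not given: they have to be found in the camera images.
- door_mid (a point): Centre of the door: a white slab standing upright, 160 mm wide, 150 high, 24 thick, about 0.35 kg, a dark window on each face, two steel hinge eyes on one upright edge. x: along the width to the eye edge (at first roughly the robot's left); y: thickness; z: up. Pinch the free top edge (75 mm above this point) across the thickness. Eye axis: 107 mm along +x.
- lower_eye (a point): On the door: bore centre of the lower eye, at its underside, 55 mm below door_mid. Axes as door_mid. Both eyes are upright rings 12 mm high, 24 mm bore, 32 mm outside; the upper one is 100 mm above on the same axis. With its underside 30 to 75 mm above lower_pin, the lower eye clears the lower pin's tip and the upper bracket: slide the door in level there from the front, then lower it.
- lower_pin (a point): Foot of the fixed incubator's lower hinge pin: lower_eye rests here when home. Pins: 26 mm high, 19 mm thick, tapered to 4; the upper one 100 mm above on the same axis. Each on a 30 mm round bracket end 10 mm thick, 30 mm before the front of the white open cabinet (200 mm cube). z: up; x: into the cabinet, so the door goes on best standing straight out, its x along this x (other open angles fit).
- panel_mid (a point): Centre of the plain panel, a bystander to leave alone: a white slab standing upright, the same 160 x 150 x 24 mm as the door, with grey vent slots and without eyes. Axes as door_mid. Door and panel stand side by side, about 160 mm apart, and may have changed places.

How it is judged:
By the outcome, as a careful person would: the job done as asked, in the order asked, and still so for the second after the job is handed in, with the robot touching nothing.
It also fails if it takes over 45 s, if anything falls off the work surface, if the arm or the gripper's body presses on something with over 40 N, if the wrist force passes 120 N, or if a joint passes its speed limit or range.

## Robot

A 6-joint arm with a two-finger parallel gripper is mounted at the origin on the work surface. World frame = base frame: x ahead of the robot, y to its left, z up, the work surface at z = 0. Lengths are in mm, angles in rad, forces in N, time in s.
With the tool pointing down it reaches from about 350 to 875 mm from the base axis. Payload 15.5 kg.
Tool frame: the origin (TCP) lies at the very end of the fingers, on their centre line; the grasp point (between the pads) lies 19 mm behind it; z points along the fingers, y is the line along which they close (so a half turn about z gives the same grasp; the last joint's range is limited). The gripper opens to 85 mm and grips with 20 to 120 N. Pads are 22 mm wide; open, the fingers measure 114 mm over their backs; the gripper's body (76 mm by 85 mm) begins 54 mm behind the grasp point. The pads swing forward as they close: fully open they stand 13 mm farther back than shut.
Start: joints at [-1.409, 0.494, 1.345, -0, 1.302, -0.096], TCP at [158.743, -604.506, 231.277] pointing down, gripper open.
Joint ranges: [-2.91, 2.91], [-0.82, 2.16], [0.22, 2.67], [-1.22, 4.37], [0.12, 2.79], [-3.08, 3.08]. Speed limits (rad/s): [1.89, 1.89, 2.57, 3.01, 3.01, 3.01].

## Interface

Orientations are given as a unit quaternion [x, y, z, w].
In Python, from workcell import manip gives the robot as it stands. The module is installed in compiled form; this text tells all that it offers.
- The arm moves only by the tool step_arm, never from a script. Its argument "increments" is a list of rows, each a list of 7 numbers: the shift along the tool's x, y, z in m, then the turn, a rotation vector about the tool's x, y, z in degrees, then the gripper's target within -1 to 1 (fully open at 1, half-way at 0, shut at -1). A call has 1 to 12 rows; each row is the pose to reach, as a shift and turn from the pose commanded when the call began, along the tool's axes at that moment; what a row does not reach only later rows make up. A row lasts 1/12 s, in which the tool goes at most 41.7 mm and 7.16 degrees, less where a joint would pass 70% of its speed; a pose out of reach is approached as far as the arm can. A call with a gripper value outside its range is refused whole. The fingers move at their own pace and stop on an object; "squeeze" is the grip in N (left out, the last holds). Time passes only in rows, so rows that repeat a pose let the fingers close. It gives the time, the measured TCP pose, the force, the opening and the grip force at its end, in the units of the state.
- manip.get_obs(): the state, without advancing time (a new reading comes with each control period).
- manip.get_image(name): name is "scene" or "top" or "wrist"; returns the picture (384x512x3 uint8, blue, green, red); there is no depth.
- manip.calibration(name): a dict with "fx", "fy", "cx", "cy" (pixels), "R" (3x3) and "t" (3): a world point X has camera coordinates R X + t. Camera axes: x right, y down, z forward; pixel columns grow to the right and rows downward; lengths in mm; the calibration is good to about 2 mm. The wrist camera is an equidistant fisheye: a pixel r from the principal point sees the ray r / f radians off the axis. A picture is of the moment at which its call begins: read the wrist's pose just before it. calibration takes no time and is no camera call; for the wrist camera it gives the pose at the moment of the call.
- manip.sign_off(): hands the job in; it is judged then, once.
The state is a dict: "time_s": time; "joint_positions": joint angles; "joint_velocities": joint speeds; "joint_efforts": joint torques, N m; "ee_pos": TCP position; "orientation": TCP orientation; "wrist_force": force on the tool from outside, world axes, zero at the start; "moment": the same for the moment, N m; "width": finger opening in mm; "grasp_force": force on a finger pad.
Only numpy, scipy, OpenCV 4.12 (cv2) and the standard library are available. Lean on these libraries where they do the work, as an engineer would, in place of code of your own. Each camera call takes 0.05 s, during which the arm holds its last target. There are 200 camera calls.

## Working session

There is one attempt and no reset: what is moved stays moved. The work goes in short steps, Python scripts to look and compute and a tool call to move; the robot and the scene stay as the last step left them, time stands still between calls to the robot, and variables do not carry over. Pictures are saved under pics/ and viewed, at most 10 in all, crops included, and the job is handed in when it is done.

Besides the shell and the picture viewer there is one more tool, called after "Call:" as name(argument=value, ...) on one line, values as JSON. step_arm: Moves the arm, as the interface text tells. Its arguments: {"type":"object","properties":{"increments":{"type":"array"},"squeeze":{"type":"number"}},"required":["increments"]}

```bash
mkdir -p pics && python3 - <<'E'
from workcell import manip
import cv2,numpy as np,json
c={}
for n in("scene","top","wrist"):
    k=manip.calibration(n);c[n]={a:np.array(b).tolist() for a,b in k.items()}
    cv2.imwrite(f"pics/{n}0.png",cv2.resize(manip.get_image(n),(800,600),interpolation=cv2.INTER_CUBIC))
json.dump(c,open("cal0.json","w"))
o=manip.get_obs();print(o["time_s"],o["ee_pos"],o["orientation"],o["width"])
for n in c:
    R=np.array(c[n]["R"]);print(n,c[n]["fx"],c[n]["cx"],c[n]["cy"],-R.T@np.array(c[n]["t"]),R.round(2).tolist())
E
```

```text
0.15 [ 158.71947139 -604.24106096  230.84125215] [ 9.91767654e-01  1.28049636e-01 -7.60605026e-06 -4.59528466e-04] 85.40209606961858
scene 450.44372077416193 255.90893247266663 183.72647760479524 [1234.97705537 -290.8512521   598.29933457] [[0.33, 0.94, 0.02], [0.55, -0.17, -0.82], [-0.77, 0.29, -0.57]]
top 393.8302536320118 255.8766307625988 199.11225624628514 [455.84026276 -61.86462174 944.88177648] [[-0.02, -1.0, -0.03], [-1.0, 0.02, -0.1], [0.1, 0.03, -0.99]]
wrist 297.3186396354542 254.63821002743532 185.09092891246644 [ 232.24985236 -583.9903648   374.36604487] [[0.25, -0.97, -0.0], [-0.92, -0.24, 0.3], [-0.29, -0.08, -0.95]]
```

View pics/scene0.png

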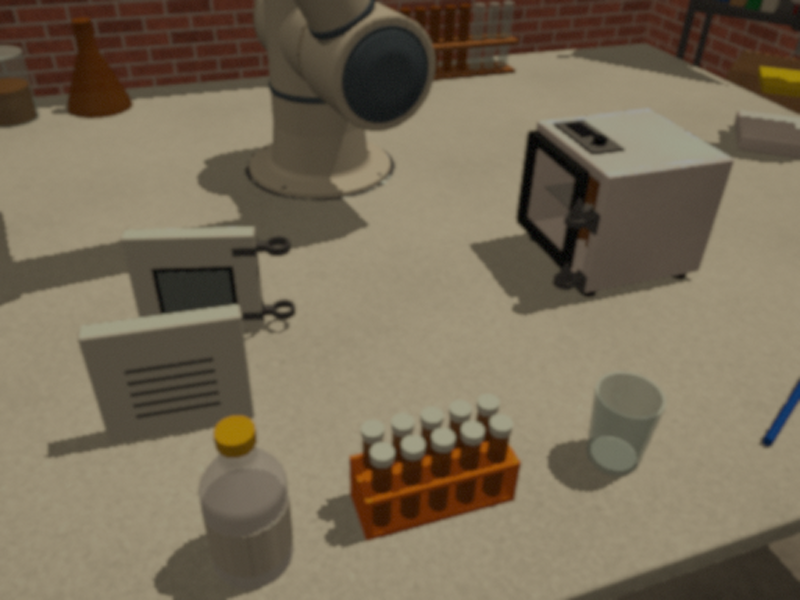

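View pics/top0.png

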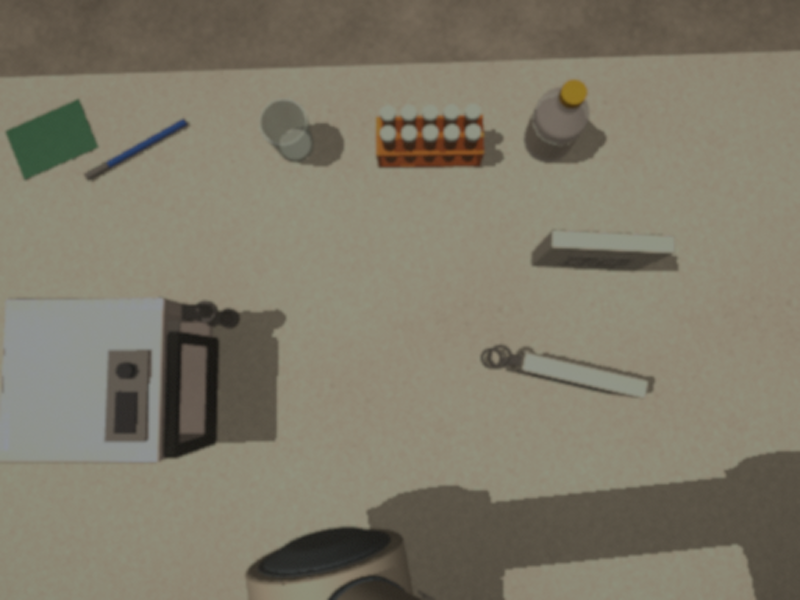

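The scene view shows the eyed door at about (195,275) behind the vented panel (170,370), with the incubator's pins at about (580,215) and (568,278). The top view shows the door's top edge from (521,360) to (647,387), its eyes at about (495,356), and the pins at about (206,311) and (229,318). I'll enlarge both.

```bash
python3 - <<'E'
from workcell import manip
import cv2,numpy as np
t=manip.get_image("top");s=manip.get_image("scene")
cv2.imwrite("pics/t_raw.png",t);cv2.imwrite("pics/s_raw.png",s)
def crop(im,x,y,w,h,k):
    o=cv2.resize(im[y:y+h,x:x+w],None,fx=k,fy=k,interpolation=cv2.INTER_CUBIC)
    return cv2.convertScaleAbs(o,alpha=1.5,beta=0)
# top: door crop at 300..425 x 215..260 ; pins 105..165 x 185..225
a=crop(t,300,210,130,50,6); b=crop(t,105,180,130,50,6)
cv2.imwrite("pics/topc.png",np.vstack([a,b]))
a=crop(s,70,135,130,90,4.5);b=crop(s,325,100,80,90,4.5)
b=crop(s,340,115,60,75,6);a=crop(s,75,140,120,75,4)
b2=np.zeros((450,480,3),np.uint8);b2[:300,:480]=a
cv2.imwrite("pics/scenec.png",np.hstack([b2[:, :430],b]))
E
```

```text
(no output)
```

View pics/topc.png

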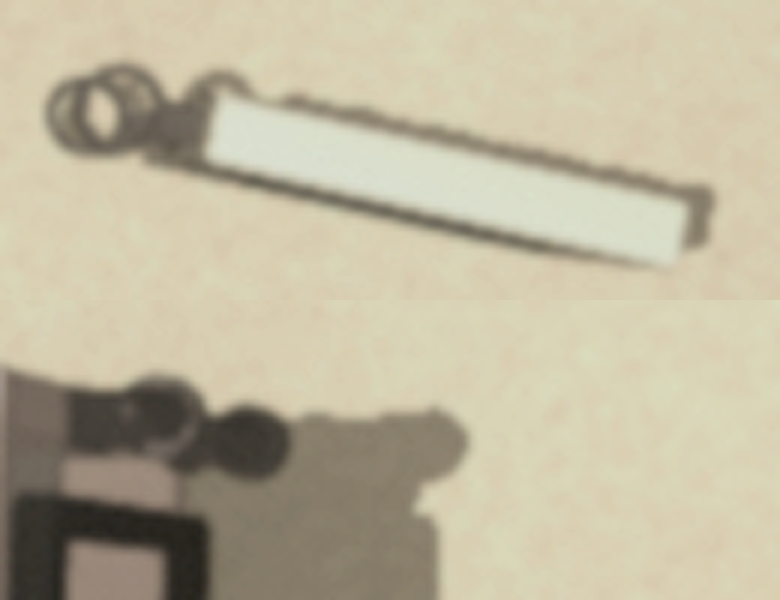

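View pics/scenec.png

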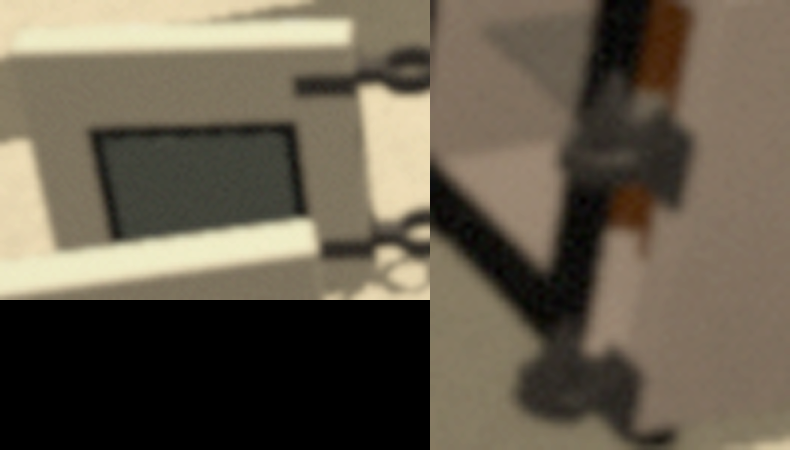

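Enlarged top crop: the door's top face has corners at (216,93), (690,200), (670,267) and (204,165). The upper ring is centred at about (122,108) and the lower at (92,117); the bracket discs are at about (162,415) upper and (250,442) lower. In the enlarged scene crop the discs are at about (612,155) upper and (568,388) lower.

```bash
cat > h.py <<'E'
import json,numpy as np
from scipy.optimize import least_squares
C=json.load(open("cal0.json"))
def proj(n,X,k=None):
    k=k or C[n];p=np.array(k["R"])@np.array(X,float)+np.array(k["t"])
    if n=="wrist":
        r=np.hypot(*p[:2]);q=p[:2]/r*np.arctan2(r,p[2])
    else:q=p[:2]/p[2]
    return q*[k["fx"],k["fy"]]+[k["cx"],k["cy"]]
def back(n,uv,z,k=None):
    return least_squares(lambda a:proj(n,[a[0],a[1],z],k)-uv,[500,0]).x
E
python3 - <<'E'
from h import *
P=[np.array(p)/6+[300,210] for p in((216,93),(690,200),(670,267),(204,165))]
c=np.array([back("top",p,150) for p in P]);print(c.round(1))
m=c.mean(0);L=(c[0]+c[3]-c[1]-c[2])/2;T=(c[0]+c[1]-c[2]-c[3])/2
yaw=np.arctan2(L[1],L[0]);print("mid",m,"len",np.hypot(*L),"thk",np.hypot(*T),"yaw",np.degrees(yaw),"eye",m+107*L/np.hypot(*L))
print("eye up seen",back("top",np.array((122,108))/6+[300,210],132),"low seen",back("top",np.array((92,117))/6+[300,210],32))
tu=np.array((162,115))/6+[105,180];tl=np.array((250,142))/6+[105,180]
su=np.array((182,155))/6+[340,115];sl=np.array((138,388))/6+[340,115]
f=lambda X:np.r_[proj("top",X+[0,0,100])-tu,proj("top",X)-tl,proj("scene",X+[0,0,95])-su,proj("scene",X-[0,0,5])-sl]
r=least_squares(f,[450,150,40.]);print("pin",r.x,r.fun.round(1))
k=1.5625
for z in(200,210):print(z,[back("top",np.array(p)/k,z).round(1).tolist() for p in((165,298),(160,461),(5,298))])
print("panel top",[back("top",np.array(p)/k,150).round(0).tolist() for p in((552,230),(674,238),(672,256),(550,248))])
E
```

```text
[[ 476.2 -198.7]
 [ 438.  -353.1]
 [ 416.2 -345.4]
 [ 452.4 -193.9]]
mid [ 445.71937365 -272.78620978] len 157.42406712652567 thk 23.68648202439257 yaw 76.33627004875147 eye [ 470.99524291 -168.81443268]
eye up seen [ 472.18251285 -169.71567266] low seen [ 470.96250408 -171.41129767]
pin [539.79117942 221.05868529  39.95173208] [-1.4 -0.4 -1.2 -0.8 -1.2  0.1 -1.5  0.5]
200 [[550.1, 248.8], [352.8, 251.2], [554.4, 450.2]]
210 [[548.8, 244.7], [354.1, 247.0], [553.1, 443.3]]
panel top [[635.0, -240.0], [620.0, -396.0], [597.0, -392.0], [611.0, -236.0]]
```

Call:
step_arm(increments=[[0.02, -0.0137, 0, 0, 0, -3.4, 1], [0.053, -0.0363, 0, 0, 0, -9, 1], [0.086, -0.0589, 0, 0, 0, -14.6, 1], [0.119, -0.0815, 0, 0, 0, -20.2, 1], [0.152, -0.104, 0, 0, 0, -25.8, 1], [0.185, -0.127, 0, 0, 0, -31.4, 1], [0.218, -0.149, 0, 0, 0, -37, 1], [0.251, -0.172, 0, 0, 0, -42.6, 1], [0.284, -0.194, 0, 0, 0, -48.2, 1], [0.317, -0.217, 0, 0, 0, -53.8, 1], [0.345, -0.2365, 0, 0, 0, -58.7, 1], [0.362, -0.248, 0, 0, 0, -61.6, 1]])

```text
time_s: 1.25
ee_pos: [447.6, -269.9, 231.4]
orientation: [0.784, 0.62, 0.0, -0.0]
wrist_force: [0.2, -0.4, -0.8]
width: 85.4
grasp_force: 0.0
```

```bash
cat > look.py <<'E'
from workcell import manip
import cv2,numpy as np,json,sys
n=sys.argv[1]
o=manip.get_obs();k={a:np.array(b).tolist() for a,b in manip.calibration("wrist").items()}
im=manip.get_image("wrist");cv2.imwrite(f"pics/{n}_raw.png",im);json.dump(k,open(f"{n}.json","w"))
cv2.imwrite(f"pics/{n}.png",cv2.resize(cv2.convertScaleAbs(im,alpha=1.3),(800,600),interpolation=cv2.INTER_CUBIC))
from scipy.spatial.transform import Rotation as Q
R=Q.from_quat(o["orientation"]).as_matrix()
print(o["time_s"],o["ee_pos"].round(1),"toolx yaw",np.degrees(np.arctan2(R[1,0],R[0,0])),R[:,2].round(4),o["width"],o["grasp_force"],o["wrist_force"].round(1))
E
python3 look.py w1
```

```text
1.25 [ 447.6 -269.9  231.4] toolx yaw 76.70258216443607 [ 4.e-04  4.e-04 -1.e+00] 85.36398321701307 0.0 [ 0.2 -0.4 -0.8]
```

View pics/w1.png

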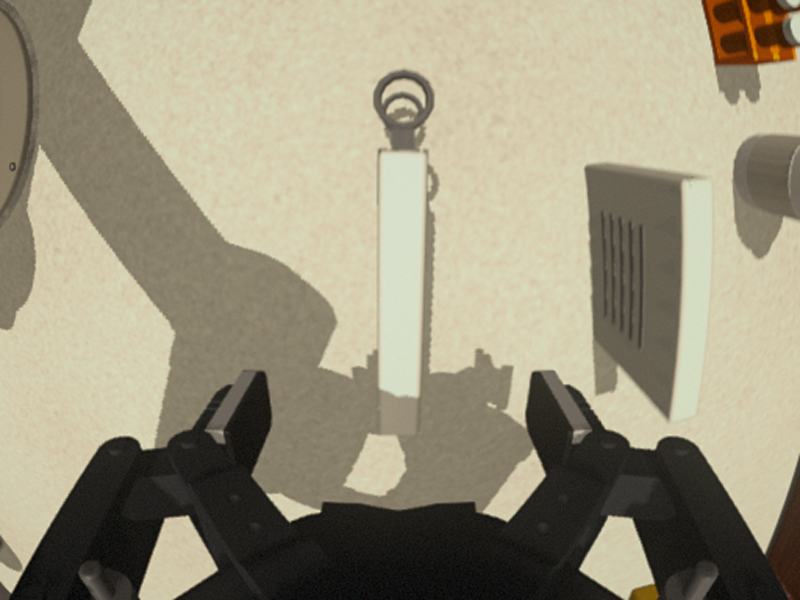

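The wrist view shows the door centred between the fingers. Its top face runs from (378,151)/(428,151) at the eye end to (379,432)/(419,432) at the free end, and the upper ring is at (404,100). The panel is well clear on the right.

```bash
python3 - <<'E'
from h import *
k=json.load(open("w1.json"))
c=np.array([back("wrist",np.array(p)/1.5625,150,k) for p in((378,151),(428,151),(419,433),(379,433))])
print(c.round(1));m=c.mean(0);L=(c[0]+c[1]-c[2]-c[3])/2;y=np.degrees(np.arctan2(L[1],L[0]))
print(m,np.hypot(*L),np.hypot(*(c[1]-c[0])),np.hypot(*(c[2]-c[3])),y,m+107*L/np.hypot(*L),back("wrist",np.array((404,100))/1.5625,132,k))
d=m-[447.6,-269.9];a=np.radians(76.7);print("tool dx,dy",d@[np.cos(a),np.sin(a)],d@[np.sin(a),-np.cos(a)])
E
```

```text
[[ 454.  -194. ]
 [ 477.2 -199.4]
 [ 439.1 -352.3]
 [ 416.4 -347. ]]
[ 446.68356656 -273.17492535] 157.59166497587117 23.88575058255674 23.4043864814265 76.09792980762003 [ 472.39171997 -169.30919063] [ 472.34014065 -171.04550545]
tool dx,dy -3.3979134335315044 -0.1384579436628532
```

Call:
step_arm(increments=[[0, 0, 0.025, 0, 0, 0, 1], [0, 0, 0.06, 0, 0, 0, 1], [0, 0, 0.09, 0, 0, 0, 1], [0, 0, 0.108, 0, 0, 0, 1], [0, 0, 0.115, 0, 0, 0, 1], [0, 0, 0.115, 0, 0, 0, 1], [0, 0, 0.115, 0, 0, 0, 1]])

```text
time_s: 1.88
ee_pos: [446.2, -273.0, 116.9]
orientation: [0.786, 0.618, 0.0, 0.0]
wrist_force: [0.1, 0.3, 1.0]
width: 85.8
grasp_force: 0.0
```

Call:
step_arm(increments=[[0, 0, 0, 0, 0, 0, -1], [0, 0, 0, 0, 0, 0, -1], [0, 0, 0, 0, 0, 0, -1], [0, 0, 0, 0, 0, 0, -1], [0, 0, 0, 0, 0, 0, -1], [0, 0, 0, 0, 0, 0, -1], [0, 0, 0, 0, 0, 0, -1], [0, 0, 0, 0, 0, 0, -1], [0, 0, 0, 0, 0, 0, -1], [0, 0, 0, 0, 0, 0, -1]], squeeze=70)

```text
time_s: 2.72
ee_pos: [446.4, -273.0, 116.8]
orientation: [0.786, 0.618, 0.0, 0.001]
wrist_force: [1.6, 0.9, 7.1]
width: 23.1
grasp_force: 69.8
```

Call:
step_arm(increments=[[0, 0, -0.012, 0, 0, 0, -1], [0, 0, -0.035, 0, 0, 0, -1], [0.01, 0, -0.058, 0, 0, -0.5, -1], [0.035, 0.001, -0.07, 0, 0, -1.5, -1], [0.07, 0.003, -0.072, 0, 0, -3, -1], [0.107, 0.004, -0.072, 0, 0, -4.5, -1], [0.144, 0.0055, -0.072, 0, 0, -6, -1], [0.181, 0.007, -0.072, 0, 0, -7.5, -1], [0.218, 0.008, -0.072, 0, 0, -9, -1], [0.255, 0.01, -0.072, 0, 0, -10.5, -1], [0.292, 0.0115, -0.072, 0, 0, -12, -1], [0.318, 0.0125, -0.072, 0, 0, -13, -1]])

```text
time_s: 3.72
ee_pos: [533.5, 36.2, 188.3]
orientation: [0.71, 0.704, 0.0, -0.0]
wrist_force: [0.5, -1.0, -1.9]
width: 23.2
grasp_force: 69.3
```

Call:
step_arm(increments=[[0.013, 0.003, 0, 0, 0, -0.5, -1], [0.021, 0.006, 0, 0, 0, -0.8, -1], [0.022, 0.006, 0, 0, 0, -0.8, -1], [0.022, 0.006, 0, 0, 0, -0.8, -1], [0.022, 0.006, 0, 0, 0, -0.8, -1]])

```text
time_s: 4.13
ee_pos: [539.2, 54.0, 188.2]
orientation: [0.707, 0.707, -0.0, -0.0]
wrist_force: [-1.4, -0.3, -2.6]
width: 23.5
grasp_force: 69.2
```

```bash
python3 look.py w2
```

```text
4.1333 [539.2  54.  188.2] toolx yaw 90.0388214727427 [-4.e-04 -3.e-04 -1.e+00] 23.455408455667353 69.17932033538818 [-1.4 -0.3 -2.6]
```

View pics/w2.png

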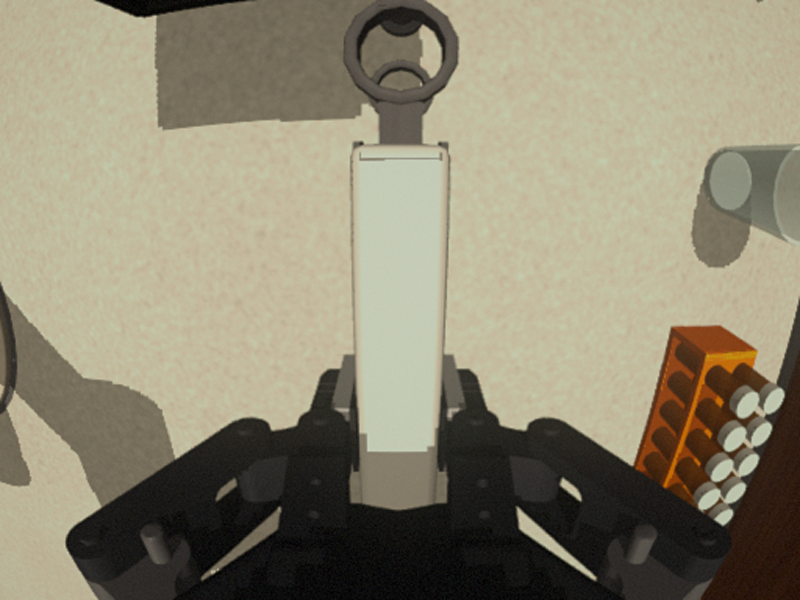

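The wrist view shows the upper ring at (401,49), the lower ring at about (401,82), and the lower bracket disc at about column 403, with its near edge at row 35. So sideways alignment is already close. I'll check with the fixed cameras and compute.

```bash
python3 - <<'E'
from h import *
k=json.load(open("w2.json"));s=1.5625
print("upper eye top",back("wrist",np.array((401,49))/s,204,k),"lower",back("wrist",np.array((401.5,84))/s,104,k))
for z in(35,40):print("disc near edge",z,back("wrist",np.array((403,36))/s,z,k))
from workcell import manip
import cv2
t=manip.get_image("top");q=manip.get_image("scene");cv2.imwrite("pics/t3_raw.png",t);cv2.imwrite("pics/s3_raw.png",q)
def crop(im,x,y,w,h,kk):return cv2.convertScaleAbs(cv2.resize(im[y:y+h,x:x+w],None,fx=kk,fy=kk,interpolation=cv2.INTER_CUBIC),alpha=1.6)
cv2.imwrite("pics/c3.png",np.hstack([crop(t,105,175,65,75,6),crop(q,330,100,66,75,6)]))
E
```

```text
upper eye top [538.40905175 159.28026375] lower [539.15023627 162.7304829 ]
disc near edge 35 [540.45247851 203.72323332]
disc near edge 40 [540.40780835 202.51962703]
```

View pics/c3.png

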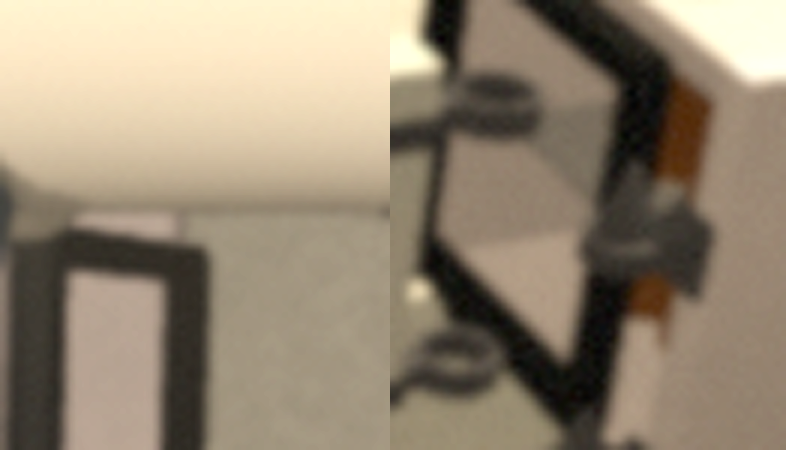

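In the scene crop (6x) the upper ring is centred at about (497-390,104) and the lower ring at (459-390,362). The upper bracket disc is centred at about (625-390,252). The arm covers the pins in the top view.

```bash
python3 - <<'E'
from h import *
sc=lambda u,v:np.array((u-390,v))/6+[330,100]
# eye axis from grasp kinematics: tcp y 54.0 +107 (+ grasp error)
for ax in([539,160.5],):
    for z,m in((198,sc(497,104)),(98,sc(459,362))):print("eye proj",proj("scene",[*ax,z]),"meas",m)
b=np.mean([sc(497,104)-proj("scene",[539,160.5,198]),sc(459,362)-proj("scene",[539,160.5,98])],0);print(b)
for bb in(b*0,b):
    for d in(sc(625,250),sc(629,254)):
        r=least_squares(lambda a:proj("scene",[540.4,a[0],a[1]+95])+bb-d,[220,40]);print("pin y,zfoot",r.x)
E
```

```text
eye proj [347.70285524 117.45419481] meas [347.83333333 117.33333333]
eye proj [340.98667906 160.24737151] meas [341.5        160.33333333]
[ 0.32189952 -0.01744983]
pin y,zfoot [221.13398945  38.55317946]
pin y,zfoot [223.12593312  36.61022867]
pin y,zfoot [220.33846024  38.64452108]
pin y,zfoot [222.32839253  36.7023118 ]
```

Call:
step_arm(increments=[[0.008, 0.0005, 0, 0, 0, 0, -1], [0.022, 0.001, 0, 0, 0, 0, -1], [0.038, 0.0015, 0, 0, 0, 0, -1], [0.051, 0.0015, 0, 0, 0, 0, -1], [0.0585, 0.0015, 0, 0, 0, 0, -1], [0.0595, 0.0015, 0, 0, 0, 0, -1], [0.0595, 0.0015, 0, 0, 0, 0, -1], [0.0595, 0.0015, 0, 0, 0, 0, -1]])

```text
time_s: 4.95
ee_pos: [540.9, 114.4, 188.3]
orientation: [0.706, 0.708, -0.0, 0.0]
wrist_force: [-0.7, -1.0, -2.3]
width: 23.0
grasp_force: 69.2
```

```bash
python3 look.py w4 && python3 - <<'E'
from workcell import manip
import cv2,numpy as np
q=manip.get_image("scene");cv2.imwrite("pics/s4_raw.png",q);w=cv2.imread("pics/w4_raw.png")
def crop(im,x,y,w,h,kk):return cv2.convertScaleAbs(cv2.resize(im[y:y+h,x:x+w],None,fx=kk,fy=kk,interpolation=cv2.INTER_CUBIC),alpha=1.8)
cv2.imwrite("pics/c4.png",np.hstack([crop(w,210,0,96,140,4),crop(q,340,95,50,100,5.6)]))
E
```

```text
4.95 [540.9 114.4 188.3] toolx yaw 90.11888256347648 [-1.e-04 -2.e-04 -1.e+00] 23.01977043555779 69.16513681411743 [-0.7 -1.  -2.3]
```

View pics/c4.png

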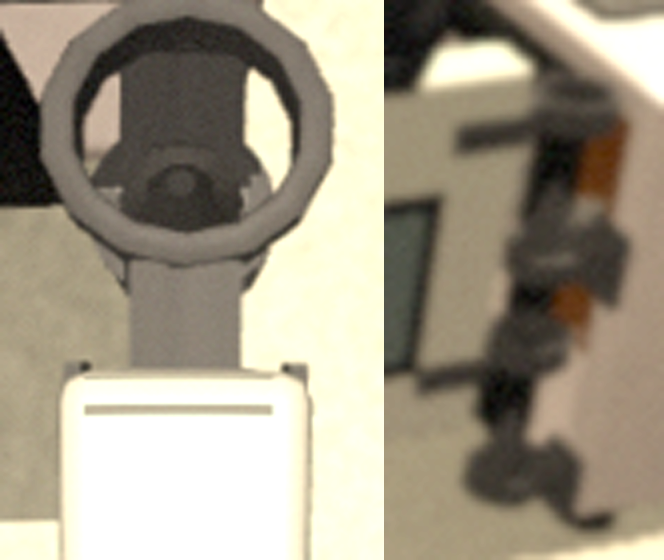

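The wrist crop (4x) shows the upper ring centred at (187,133), with the upper pin's tip inside it at (180,181). In the scene crop both eyes sit above their pins.

```bash
python3 - <<'E'
from h import *
k=json.load(open("w4.json"));f=lambda u,v:np.array((u,v))/4+[210,0]
print("eye",back("wrist",f(187,133),204,k))
for zf in(37,39,41):print(zf,"tip",back("wrist",f(180,181),zf+126,k))
sc=lambda u,v:np.array((u-384,v))/5.6+[340,95]
# scene ring upper centre, disc upper, lower
for n,p,z in(("uring",(577,105),198),("ldisc",(513,472),34)):print(n,sc(*p),proj("scene",[540.4,221,z]))
E
```

```text
eye [539.95244915 218.78311645]
37 tip [539.21441844 220.12787305]
39 tip [539.21532025 219.80191221]
41 tip [539.21622206 219.47595137]
uring [374.46428571 113.75      ] [374.50489873 113.83783195]
ldisc [363.03571429 179.28571429] [361.56039289 180.64781853]
```

Call:
step_arm(increments=[[0.0015, -0.0007, 0.002, 0, 0, 0, -1], [0.0015, -0.0007, 0.008, 0, 0, 0, -1], [0.0015, -0.0007, 0.014, 0, 0, 0, -1], [0.0015, -0.0007, 0.02, 0, 0, 0, -1], [0.0015, -0.0007, 0.025, 0, 0, 0, -1], [0.0015, -0.0007, 0.03, 0, 0, 0, -1], [0.0015, -0.0007, 0.034, 0, 0, 0, -1], [0.0015, -0.0007, 0.036, 0, 0, 0, -1], [0.0015, -0.0007, 0.036, 0, 0, 0, -1]])

```text
time_s: 5.8
ee_pos: [540.0, 116.2, 151.7]
orientation: [0.706, 0.708, -0.0, -0.0]
wrist_force: [0.3, 0.1, -2.2]
width: 23.1
grasp_force: 69.3
```

Call:
step_arm(increments=[[0, 0, 0.002, 0, 0, 0, -1], [0, 0, 0.004, 0, 0, 0, -1], [0, 0, 0.006, 0, 0, 0, -1], [0, 0, 0.008, 0, 0, 0, -1], [0, 0, 0.01, 0, 0, 0, -1], [0, 0, 0.01, 0, 0, 0, -1]])

```text
time_s: 6.3
ee_pos: [540.0, 116.2, 141.9]
orientation: [0.706, 0.708, -0.0, -0.0]
wrist_force: [0.1, -0.0, -2.9]
width: 23.4
grasp_force: 69.3
```

Still no contact. I'll keep lowering in small steps to find the seat.

Call:
step_arm(increments=[[0, 0, 0.001, 0, 0, 0, -1], [0, 0, 0.002, 0, 0, 0, -1], [0, 0, 0.003, 0, 0, 0, -1], [0, 0, 0.004, 0, 0, 0, -1], [0, 0, 0.005, 0, 0, 0, -1], [0, 0, 0.005, 0, 0, 0, -1]])

```text
time_s: 6.8
ee_pos: [540.1, 116.2, 137.1]
orientation: [0.706, 0.708, -0.0, -0.0]
wrist_force: [-0.6, 0.4, -3.2]
width: 23.2
grasp_force: 69.3
```

Call:
step_arm(increments=[[0, 0, 0.0007, 0, 0, 0, -1], [0, 0, 0.0014, 0, 0, 0, -1], [0, 0, 0.002, 0, 0, 0, -1], [0, 0, 0.002, 0, 0, 0, -1]])

```text
time_s: 7.13
ee_pos: [540.6, 115.9, 136.1]
orientation: [0.706, 0.708, 0.0, 0.001]
wrist_force: [-2.0, -4.6, 13.1]
width: 23.1
grasp_force: 71.5
```

Call:
step_arm(increments=[[0, 0, 0.0005, 0, 0, 0, -1], [0, 0, 0.001, 0, 0, 0, -1], [0, 0, 0.001, 0, 0, 0, -1]])

```text
time_s: 7.38
ee_pos: [541.2, 115.6, 135.6]
orientation: [0.706, 0.708, 0.001, 0.001]
wrist_force: [-2.9, -10.2, 18.8]
width: 23.0
grasp_force: 72.4
```

```bash
python3 look.py w5 && python3 - <<'E'
from workcell import manip
import cv2,numpy as np
q=manip.get_image("scene");w=cv2.imread("pics/w5_raw.png")
def crop(im,x,y,w,h,kk):return cv2.convertScaleAbs(cv2.resize(im[y:y+h,x:x+w],None,fx=kk,fy=kk,interpolation=cv2.INTER_CUBIC),alpha=1.8)
cv2.imwrite("pics/c5.png",np.hstack([crop(w,210,0,96,140,4),crop(q,330,100,70,100,5.6)]))
E
```

```text
7.3833 [541.2 115.6 135.6] toolx yaw 90.12684053955859 [ 2.7e-03 -9.0e-04 -1.0e+00] 22.997207766901937 72.35373258590698 [ -2.9 -10.2  18.8]
```

View pics/c5.png

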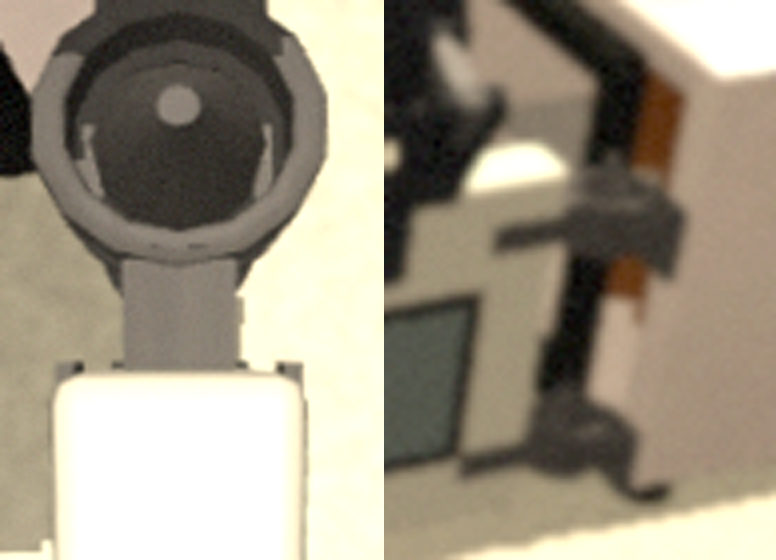

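The pins are through both eyes. There is a −y force of about 10 N, so I'll check centring.

```bash
python3 - <<'E'
from h import *
k=json.load(open("w5.json"));f=lambda u,v:np.array((u,v))/4+[210,0]
print("eye",back("wrist",f(180,138),151.5,k),"tip",back("wrist",f(177,104),165.5,k))
E
```

```text
eye [539.54874328 219.32278469] tip [539.2269504  219.92649885]
```

Call:
step_arm(increments=[[-0.0006, 0, 0, 0, 0, 0, -1], [-0.0012, 0, 0, 0, 0, 0, -1], [-0.0012, 0, 0, 0, 0, 0, -1]])

```text
time_s: 7.73
ee_pos: [541.1, 114.9, 135.3]
orientation: [0.707, 0.708, 0.001, 0.001]
wrist_force: [-0.6, -3.6, 12.1]
width: 23.1
grasp_force: 71.2
```

Call:
step_arm(increments=[[-0.0007, 0.0005, 0.0005, 0, 0, 0, -1], [-0.0007, 0.0005, 0.0012, 0, 0, 0, -1], [-0.0007, 0.0005, 0.0015, 0, 0, 0, -1], [-0.0007, 0.0005, 0.0015, 0, 0, 0, -1]])

```text
time_s: 8.07
ee_pos: [541.8, 113.9, 134.3]
orientation: [0.706, 0.708, 0.001, 0.001]
wrist_force: [-3.5, -7.4, 21.3]
width: 22.9
grasp_force: 73.0
```

The rising sideways force together with the slow sink looks like the door pivoting in the pinch against its seat. I'll ease off to near-zero load.

Call:
step_arm(increments=[[0, 0, -0.0005, 0, 0, 0, -1], [0, 0, -0.001, 0, 0, 0, -1], [0, 0, -0.0015, 0, 0, 0, -1], [0, 0, -0.0015, 0, 0, 0, -1]])

```text
time_s: 8.4
ee_pos: [541.3, 114.2, 134.8]
orientation: [0.706, 0.708, 0.001, 0.001]
wrist_force: [0.7, -4.2, 7.3]
width: 23.1
grasp_force: 70.6
```

```bash
python3 look.py w6; python3 -c "
from workcell import manip
o=manip.get_obs();print(o['moment'],o['joint_positions'])"
```

```text
8.4 [541.3 114.2 134.8] toolx yaw 90.10465975662353 [ 0.0015 -0.     -1.    ] 23.142755447061603 70.63858151435852 [ 0.7 -4.2  7.3]
[-0.09797426 -0.09784311 -0.0920089 ] [ 1.00088240e-01  5.08862913e-01  1.63587458e+00 -2.80282025e-04
  9.95461185e-01  9.84349934e-02]
```

Call:
step_arm(increments=[[-0.0005, 0, 0, 0, 0, 0, -1], [-0.001, 0, 0, 0, 0, 0, -1], [-0.0015, 0, 0, 0, 0, 0, -1], [-0.0015, 0, 0, 0, 0, 0, -1]])

```text
time_s: 8.78
ee_pos: [541.0, 113.1, 134.4]
orientation: [0.706, 0.708, 0.0, -0.0]
wrist_force: [0.9, 2.9, 4.1]
width: 23.1
grasp_force: 70.3
```

Call:
step_arm(increments=[[0, -0.0005, 0, 0, 0, 0, -1], [0, -0.001, 0, 0, 0, 0, -1], [0, -0.001, 0, 0, 0, 0, -1]])

```text
time_s: 9.03
ee_pos: [540.1, 112.9, 134.4]
orientation: [0.706, 0.708, 0.0, 0.0]
wrist_force: [4.1, 2.5, 4.1]
width: 23.0
grasp_force: 70.3
```

The eyes are seated: the lateral forces reverse like friction while the vertical support stays. Now I'll release and retract straight up.

Call:
step_arm(increments=[[0, 0, 0, 0, 0, 0, -0.3], [0, 0, 0, 0, 0, 0, 0], [0, 0, 0, 0, 0, 0, 0.3], [0, 0, 0, 0, 0, 0, 0.6], [0, 0, 0, 0, 0, 0, 1], [0, 0, 0, 0, 0, 0, 1], [0, 0, 0, 0, 0, 0, 1], [0, 0, 0, 0, 0, 0, 1], [0, 0, 0, 0, 0, 0, 1], [0, 0, 0, 0, 0, 0, 1]])

```text
time_s: 9.87
ee_pos: [539.7, 112.8, 134.3]
orientation: [0.706, 0.708, -0.0, -0.0]
wrist_force: [-0.7, 0.2, 0.3]
width: 85.3
grasp_force: 0.0
```

Call:
step_arm(increments=[[0, 0, -0.008, 0, 0, 0, 1], [0, 0, -0.025, 0, 0, 0, 1], [0, 0, -0.05, 0, 0, 0, 1], [0, 0, -0.08, 0, 0, 0, 1], [-0.02, 0, -0.11, 0, 0, 0, 1], [-0.06, 0, -0.13, 0, 0, 0, 1], [-0.1, 0, -0.135, 0, 0, 0, 1], [-0.13, 0, -0.135, 0, 0, 0, 1], [-0.15, 0, -0.135, 0, 0, 0, 1], [-0.15, 0, -0.135, 0, 0, 0, 1], [-0.15, 0, -0.135, 0, 0, 0, 1]])

```text
time_s: 10.78
ee_pos: [539.9, -38.0, 269.8]
orientation: [0.707, 0.707, 0.0, 0.0]
wrist_force: [0.6, 0.0, -0.3]
width: 85.5
grasp_force: 0.0
```

```bash
python3 look.py w7 && python3 - <<'E'
from workcell import manip
import cv2,numpy as np
q=manip.get_image("scene");w=cv2.imread("pics/w7_raw.png")
g=lambda a:cv2.convertScaleAbs(a,alpha=1.6)
a=cv2.resize(g(q[80:220,50:420]),(780,295),interpolation=cv2.INTER_CUBIC)
b=cv2.resize(g(q[100:200,320:420]),(300,300),interpolation=cv2.INTER_CUBIC)
c=cv2.resize(g(w),(400,300));d=np.zeros((300,80,3),np.uint8)
cv2.imwrite("pics/c7.png",np.vstack([a,np.hstack([b,c,d])]))
E
```

```text
10.7833 [539.9 -38.  269.8] toolx yaw 89.99824612254064 [ 4.e-04  0.e+00 -1.e+00] 85.51957876915557 0.0 [ 0.6  0.  -0.3]
```

View pics/c7.png

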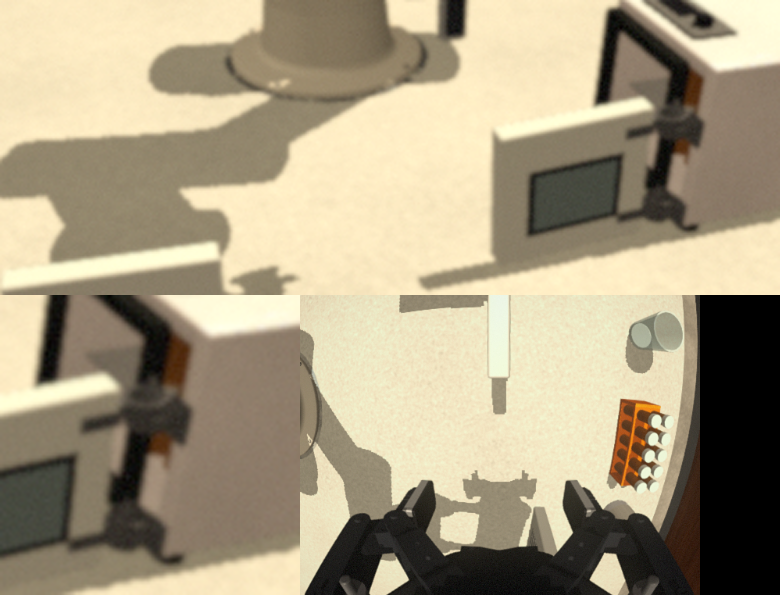

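The picture shows the door hanging straight out on both pins, with its eyes on the brackets at about (675,125) and (660,205). The plain panel is standing undisturbed at lower left, and the gripper is clear.

```bash
python3 -c "
from workcell import manip
print(manip.sign_off())"
```

```text
the job is handed in; nothing more can be done
None
```

The door is hanging on both hinge pins, released, with the gripper clear and the plain panel still standing where it was; I handed the job in at about 11 s of the 45 s limit.

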